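Cover the marked beaker with the lid that fits

TASK

Cover the beaker that stands in the yellow taped square with the one lid that fits it: lift that lid up off its peg on the sloping drying rack and set it gently on the beaker, level and fully down with its plug inside the mouth. Leave the other two lids hanging, leave the beakers where they stand, and do not disturb the jar or the wash bottle.

Things in the scene. Friction and masses are not known exactly. Their poses are not given: they have to be found in the camera images.
- square: Square of flat yellow tape on the bench, 150 mm outside, tape 12 mm wide; marks the one beaker to be covered, which stands roughly in its middle. Origin: centre, on the bench.
- rack: Fixed steel-wire rack, 366 mm long (its y), 190 mm tall. Three rails slope up 35 degrees toward its +x; its low edge, -x, is toward the robot. Three straight 8 mm pegs, 113 mm apart along y, stand square to the slope (lean 35 degrees from vertical). A lid hangs on each by its ear, lying loose on the rails. Origin: on the bench under the row of lid centres.
- peg1 (a point): Rounded tip of rack peg 1. The peg's end stands 38 mm above the rails' surface, so 23 mm above a hanging lid's ear; the lid must be drawn off along the peg (square to the slope).
- peg2 (a point): Rounded tip of rack peg 2. The peg's end stands 38 mm above the rails' surface, so 23 mm above a hanging lid's ear; the lid must be drawn off along the peg (square to the slope).
- peg3 (a point): Rounded tip of rack peg 3. The peg's end stands 38 mm above the rails' surface, so 23 mm above a hanging lid's ear; the lid must be drawn off along the peg (square to the slope).
- lid_small: Orange lid, black knob, small of three look-alikes, 70 g: flange 75 mm across, 5 thick; plug below 57 across, 10 deep; round knob above 22 across, 36 tall. Ear at flange level, 14 mm hole 60 mm from the lid's axis, reaches 73 mm to +x. Fits the beaker with 64 mm mouth. Origin: centre of plug's underside; z out through the knob, hanging 35 degrees from vertical; y along the rack.
- lid_medium: Orange lid, black knob, medium of three look-alikes, 90 g: flange 87 mm across, 5 thick; plug below 69 across, 10 deep; round knob above 22 across, 36 tall. Ear at flange level, 14 mm hole 60 mm from the lid's axis, reaches 73 mm to +x. Fits the beaker with 76 mm mouth. Origin: centre of plug's underside; z out through the knob, hanging 35 degrees from vertical; y along the rack.
- lid_large: Orange lid, black knob, large of three look-alikes, 110 g: flange 99 mm across, 5 thick; plug below 81 across, 10 deep; round knob above 22 across, 36 tall. Ear at flange level, 14 mm hole 60 mm from the lid's axis, reaches 73 mm to +x. Fits the beaker with 88 mm mouth. Origin: centre of plug's underside; z out through the knob, hanging 35 degrees from vertical; y along the rack.
- beaker_small: Loose white plastic open beaker, empty, straight-sided, about 350 g: mouth 64 mm inside, 70 mm outside, 95 mm tall, wall 3 mm. Origin: centre of its underside; z up. The three beakers stand in changing places, one of them in the yellow square.
- beaker_medium: Loose white plastic open beaker, empty, straight-sided, about 350 g: mouth 76 mm inside, 82 mm outside, 95 mm tall, wall 3 mm. Origin: centre of its underside; z up. The three beakers stand in changing places, one of them in the yellow square.
- beaker_large: Loose white plastic open beaker, empty, straight-sided, about 350 g: mouth 88 mm inside, 94 mm outside, 95 mm tall, wall 3 mm. Origin: centre of its underside; z up. The three beakers stand in changing places, one of them in the yellow square.
- jar: Bystander: small clear jar with a red cap, 50 mm across, 60 mm tall, loose. Origin: centre of its underside.
- wash_bottle: Bystander: white bottle with a blue cap, 56 mm across, 190 mm tall, loose, beside the square on the rack's side. Origin: centre of its underside.
- stand: Obstacle: fixed support stand between the rack and the beakers: upright steel rod 12 mm thick, 415 mm tall, with a 30 mm blue clamp block centred 360 mm up (a screw juts 35 mm out to the stand's +x), on a round base 90 mm across. Origin: centre of the base, on the bench; z up. Carry the lid round it.
Not all that is in view belongs to the job. What is shaped like the lid_medium but blue or green is not meant.

How it is judged:
By the outcome, as a careful person would: the job done as asked, in the order asked, and still so for the second after the job is handed in, with the robot touching nothing.
It also fails if it takes over 51 s, if anything falls off the work surface, if the arm or the gripper's body presses on something with over 40 N, if the wrist force passes 120 N, or if a joint passes its speed limit or range.

ROBOT

A 6-joint arm with a two-finger parallel gripper is mounted at the origin on the work surface. World frame = base frame: x ahead of the robot, y to its left, z up, the work surface at z = 0. Lengths are in m, angles in rad, forces in N, time in s.
With the tool pointing down it reaches from about 0.425 to 0.95 m from the base axis. Payload 3.5 kg.
Tool frame: the origin (TCP) lies at the very end of the fingers, on their centre line; the grasp point (between the pads) lies 19 mm behind it (ctrl.pinch_z is the distance from the TCP to the grasp point, in m); z points along the fingers, y is the line along which they close (so a half turn about z gives the same grasp; the last joint's range is limited). The gripper opens to 85 mm and grips with 20 to 120 N. Pads are 22 mm wide; open, the fingers measure 114 mm over their backs; the gripper's body (76 mm by 85 mm) begins 54 mm behind the grasp point. The pads swing forward as they close: fully open they stand 13 mm farther back than shut.
Start: joints at [-1.446, 0.286, 1.577, -0, 1.279, -0.15], TCP at [0.183, -0.65, 0.231] pointing down, gripper open.
Joint ranges: [-2.77, 2.77], [-0.9, 2.22], [0.21, 2.48], [-1.53, 4.67], [0.24, 2.81], [-2.84, 2.84]. Speed limits (rad/s): [2.79, 2.79, 3.14, 3.14, 3.14, 3.14].

INTERFACE

Orientations are given as a unit quaternion [x, y, z, w].
In Python, from plant import ctrl gives the robot as it stands. The module is installed in compiled form; this text tells all that it offers.
- The arm moves only by the shell command python3 -m crank 'ROWS' [OPENING] [FORCE]. ROWS is JSON, a list of rows, each a list of 6 numbers: the shift along the tool's x, y, z in cm, then the turn, a rotation vector about the tool's x, y, z in rad. In form: [[tx, ty, tz, rx, ry, rz], ...]. A call has 1 to 10 rows; each row is the pose to reach, as a shift and turn from the pose commanded when the call began, along the tool's axes at that moment; what a row does not reach only later rows make up. A row lasts 1/10 s, in which the tool goes at most 50 mm and 8.59 degrees, less where a joint would pass 70% of its speed; a pose out of reach is approached as far as the arm can. A call with a gripper value outside its range is refused whole. OPENING is the opening, from 0 (shut) to 1 (fully open), set as the call begins (- or left out, the last holds). The fingers move at their own pace and stop on an object; FORCE is the grip in N (left out, the last holds). Time passes only in rows, so rows that repeat a pose let the fingers close. It gives the time, the measured TCP pose, the force, the opening and the grip force at its end, in the units of the state.
- ctrl.get_state(): the state, without advancing time (a new reading comes with each control period).
- ctrl.read_camera(name): name is "side" or "top"; returns (picture, depth): 420x560x3 uint8, blue, green, red; 420x560 float32, m along the optical axis (not along the pixel's ray), 0 where there is no reading.
- ctrl.camera_info(name): a dict with "K" (3x3 intrinsics, pixels), "origin" and "orientation" of the camera in the world. Camera axes: x right, y down, z forward; pixel columns grow to the right and rows downward; lengths in m; the calibration is good to about 2 mm. A picture is of the moment at which its call begins. camera_info takes no time and is no camera call.
- ctrl.sign_off(): hands the job in; it is judged then, once.
The state is a dict: "time": time; "qpos": joint angles; "dq": joint speeds; "joint_efforts": joint torques, N m; "eef_pos": TCP position; "tcp_rot": TCP orientation; "contact_force": force on the tool from outside, world axes, zero at the start; "wrist_torque": the same for the moment, N m; "opening": opening from 0.0 (shut) to 1.0 (fully open); "finger_force": force on a finger pad.
Only numpy, scipy, OpenCV 4.12 (cv2) and the standard library are available. Lean on these libraries where they do the work, as an engineer would, in place of code of your own. Each camera call takes 0.05 s, during which the arm holds its last target. There are 200 camera calls.

## Working session

There is one attempt and no reset: what is moved stays moved. The work goes in short steps, Python scripts to look and compute and a shell command to move; the robot and the scene stay as the last step left them, time stands still between calls to the robot, and variables do not carry over. Pictures are saved under pics/ and viewed, at most 10 in all, crops included, and the job is handed in when it is done.

```bash
mkdir -p pics; python3 - <<'E'
from plant import ctrl
import cv2,numpy as np
for n in("top","side"):
    p,d=ctrl.read_camera(n);cv2.imwrite(f"pics/{n}0.png",p);np.save(f"{n}0.npy",d)
    i=ctrl.camera_info(n);print(n,i)
print(ctrl.get_state(),ctrl.pinch_z)
E
```

```text
top {'K': array([[425.70125151,   0.        , 286.79914599],
       [  0.        , 425.70125151, 213.39324515],
       [  0.        ,   0.        ,   1.        ]]), 'origin': array([0.30302133, 0.06674213, 1.21652353]), 'orientation': array([-0.67408007,  0.73096925, -0.0775731 ,  0.07268024])}
side {'K': array([[460.05112083,   0.        , 269.87203227],
       [  0.        , 460.05112083, 214.25207959],
       [  0.        ,   0.        ,   1.        ]]), 'origin': array([0.30915796, 1.00928111, 0.87644663]), 'orientation': array([-0.10789813,  0.88541916, -0.4495104 ,  0.04828364])}
{'time': 0.1, 'qpos': array([-1.44597495e+00,  2.87089319e-01,  1.57803054e+00, -7.63934460e-06,
        1.27857326e+00, -1.50017955e-01]), 'dq': array([-0.00216537, -0.00151236, -0.00304654,  0.00019411,  0.00150527,
        0.00015884]), 'joint_efforts': array([ 7.39470925e-04, -4.07296300e+01, -2.93699276e+01, -1.56587103e-04,
        3.39749706e-03,  3.32050845e-06]), 'eef_pos': array([ 0.18313096, -0.64907335,  0.23007735]), 'tcp_rot': array([ 9.90572070e-01,  1.36988581e-01,  9.57452435e-06, -1.05019781e-03]), 'contact_force': array([-0.97389521,  0.16827306, -0.20873861]), 'wrist_torque': array([-0.00828451, -0.0020322 ,  0.01617465]), 'finger_force': 0.0, 'opening': 0.9996439045945323} 0.0187
```

View pics/top0.png

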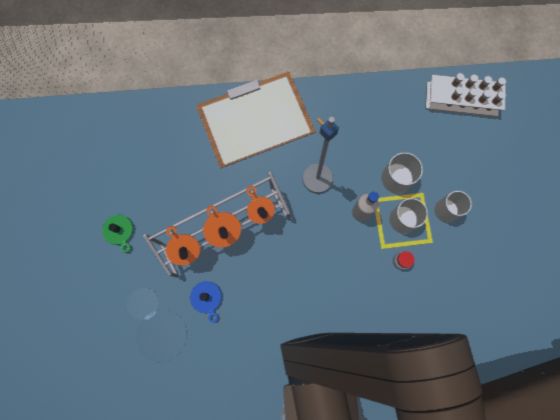

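View pics/side0.png

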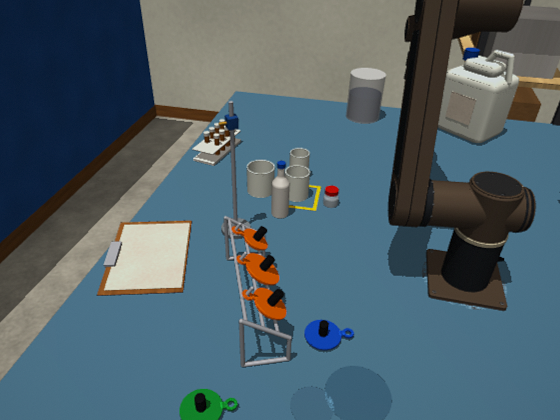

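The top view shows the rack with orange lids at about (183,250), (222,230) and (261,210). The square is at (404,220) with a beaker at (412,215), and other beakers stand at (405,172) and (458,205). The stand is at (318,178) with its clamp at (329,128), the bottle at (370,205), and the jar at (404,260). Next I measure these.

```bash
cat > h.py <<'E'
import numpy as np,cv2
from scipy.spatial.transform import Rotation as R
from scipy.optimize import least_squares
from plant import ctrl
def cloud(n,d):
    i=ctrl.camera_info(n);K=i["K"];v,u=np.mgrid[:d.shape[0],:d.shape[1]]
    c=np.dstack([(u-K[0,2])/K[0,0]*d,(v-K[1,2])/K[1,1]*d,d])
    return c@R.from_quat(i["orientation"]).as_matrix().T+i["origin"]
def circ(p):
    f=lambda q:np.hypot(p[:,0]-q[0],p[:,1]-q[1])-q[2]
    return least_squares(f,[*np.median(p[:,:2],0),.04],loss="soft_l1",f_scale=.002).x
E
python3 - <<'E'
from h import *
np.set_printoptions(precision=4,suppress=True)
P={}
for n in("top","side"):
    im=cv2.imread(f"pics/{n}0.png");d=np.load(f"{n}0.npy");P[n]=(im,cloud(n,d),d)
im,C,d=P["top"]
print("bench z",np.median(C[330:360,230:270,2]))
for nm,(u,v) in dict(sq=(412,215),back=(405,172),right=(458,205)).items():
    w=C[v-24:v+25,u-24:u+25].reshape(-1,3);m=(w[:,2]>.085)&(w[:,2]<.105)
    print(nm,circ(w[m]),m.sum(),np.median(w[m,2]))
h=cv2.cvtColor(im,cv2.COLOR_BGR2HSV)
y=cv2.inRange(h,(24,130,130),(34,255,255));y[:180]=0
mp=C[(y>0)&(C[:,:,2]<.02)];print("sq",cv2.minAreaRect(mp[:,:2].astype(np.float32)))
for n,seeds in dict(top=((183,250),(222,230),(261,210)),side=((269,303),(262,268),(253,240))).items():
    im,C,d=P[n];h=cv2.cvtColor(im,cv2.COLOR_BGR2HSV)
    o=cv2.inRange(h,(3,150,100),(16,255,255));k,l,s,c=cv2.connectedComponentsWithStats(o)
    for j in range(1,k):
        if s[j,4]<150: continue
        p=C[l==j];p=p[p[:,2]>.03]
        if len(p)<100: continue
        m=np.median(p,0)
        for _ in range(5):
            q=p if _==0 else p[abs((p-m)@nn)<.004]
            m=q.mean(0);nn=np.linalg.svd(q-m)[2][2];nn*=np.sign(nn[2])
        print(n,c[j],s[j,4],"n",nn,"tilt",np.degrees(np.arccos(nn[2])),"mean",m)
# objects top
im,C,d=P["top"]
for nm,(u,v,r) in dict(bottlecap=(373,197,4),clamp=(329,130,4),jar=(405,260,6),base=(312,184,3)).items():
    print(nm,np.median(C[v-r:v+r,u-r:u+r].reshape(-1,3),0))
E
```

```text
bench z -0.0006491381225830484
sq [ 0.5197 -0.2862  0.0392] 162 0.0930203261746303
back [ 0.6452 -0.2853  0.0452] 185 0.09304204326518994
right [ 0.5363 -0.4148  0.0332] 159 0.09261550031269139
sq ((0.5187034010887146, -0.28616780042648315), (0.1482878476381302, 0.14885587990283966), 1.9606120586395264)
top [259.0453 207.437 ] 508 n [-0.5324 -0.226   0.8158] tilt 35.33273088332632 mean [0.5597 0.1209 0.1266]
top [221.128  228.1707] 961 n [-0.5392 -0.2096  0.8156] tilt 35.34902272342029 mean [0.5136 0.2228 0.1249]
top [181.6515 247.744 ] 746 n [-0.5382 -0.2171  0.8144] tilt 35.475543722780365 mean [0.47   0.327  0.1258]
side [251.2126 238.3649] 348 n [-0.5283 -0.2164  0.821 ] tilt 34.81550112232118 mean [0.5615 0.1289 0.129 ]
side [259.2689 268.9375] 688 n [-0.5281 -0.2195  0.8203] tilt 34.88231483130412 mean [0.5131 0.2316 0.1265]
side [266.2493 303.5381] 682 n [-0.5276 -0.221   0.8202] tilt 34.89197586821175 mean [0.4708 0.3354 0.128 ]
bottlecap [ 0.5498 -0.1655  0.1892]
clamp [ 0.6566 -0.0476  0.3773]
jar [ 0.3988 -0.26    0.0594]
base [ 0.6458 -0.0316  0.0148]
```

```bash
python3 - <<'E'
from h import *
np.set_printoptions(precision=4,suppress=True)
yaw=np.arctan2(-.2185,-.5325)+np.pi
# lid frame columns
z=np.array([-np.sin(np.radians(35))*np.cos(yaw),-np.sin(np.radians(35))*np.sin(yaw),np.cos(np.radians(35))])
y=np.array([-np.sin(yaw),np.cos(yaw),0]);x=np.cross(y,z);M=np.c_[x,y,z];print("yaw",np.degrees(yaw));np.save("M.npy",M)
for n,kn in dict(top=((183,250),(222,231),(262,211)),side=((269,303),(262,268),(253,240))).items():
    im=cv2.imread(f"pics/{n}0.png");C=cloud(n,np.load(f"{n}0.npy"));h=cv2.cvtColor(im,cv2.COLOR_BGR2HSV)
    o=cv2.inRange(h,(3,150,100),(16,255,255));k,l,s,c=cv2.connectedComponentsWithStats(o)
    for j in range(1,k):
        p=C[l==j]
        if len(p)<150 or np.median(p[:,2])<.05: continue
        L=p@M;z0=np.median(L[:,2]);L=L[abs(L[:,2]-z0)<.006]
        # disc edge: largest radius points per angle, excluding ear
        c0=np.array([L[:,0].min()+.0435,np.median(L[:,1])])
        for _ in range(10):
            dv=L[:,:2]-c0;a=np.arctan2(dv[:,1],dv[:,0]);r=np.hypot(*dv.T);b=((a+np.pi)/.2618).astype(int)
            e=np.array([L[b==q][r[b==q].argmax(),:2] for q in np.unique(b) if (b==q).any() and abs(-np.pi+.2618*(q+.5))>.6])
            f=circ(e);c0=f[:2]
        # knob: dark pixels above flange
        D=((C@M)-np.r_[c0,z0]);g=(np.hypot(D[...,0],D[...,1])<.025)&(D[...,2]>.006)&(D[...,2]<.045)&(im.max(2)<90)
        K=D[g]; top=K[K[:,2]>.031]
        print(n,"ctr lid frame",f[:2],"diam",2*f[2],"z0",z0,"world",M@np.r_[c0,z0],"\n  knob n",len(K),"mid",K.mean(0),"y range",K[:,1].min(),K[:,1].max(),"zmax",K[:,2].max(),"top n",len(top),top.mean(0) if len(top) else "")
E
```

```text
yaw 22.309747151849965
top ctr lid frame [ 0.5271 -0.1011] diam 0.07112468035607648 z0 -0.21967797632508512 world [0.5544 0.1182 0.1224] 
  knob n 74 mid [ 0.0033 -0.0001  0.0312] y range -0.010001526307503977 0.00934357112571059 zmax 0.04059760253994657 top n 51 [ 0.0011 -0.0004  0.0363]
top ctr lid frame [0.5248 0.0116] diam 0.0958109294238306 z0 -0.21863541164969805 world [0.5093 0.2215 0.1219] 
  knob n 79 mid [ 0.0043 -0.0007  0.0298] y range -0.009712828340445899 0.008638108416786272 zmax 0.04032444627738302 top n 52 [ 0.002  -0.0002  0.0357]
top ctr lid frame [0.5243 0.1243] diam 0.08367044732512048 z0 -0.21760995152935858 world [0.4656 0.3254 0.1225] 
  knob n 83 mid [ 0.0033 -0.0017  0.0294] y range -0.009711365629968799 0.008704952088165269 zmax 0.041158172463217874 top n 53 [ 0.001  -0.001   0.0356]
side ctr lid frame [ 0.5281 -0.0993] diam 0.07370818356634252 z0 -0.22024233104499222 world [0.5548 0.1203 0.1225] 
  knob n 107 mid [0.0013 0.0044 0.0245] y range -0.010798858689020988 0.012904105496381643 zmax 0.0385361896830059 top n 38 [0.0001 0.0019 0.0349]
side ctr lid frame [0.5268 0.0135] diam 0.09929800071681225 z0 -0.21907180690699873 world [0.5103 0.224  0.1227] 
  knob n 127 mid [0.0016 0.0041 0.0245] y range -0.011730483835040138 0.011181679118263272 zmax 0.03785417993774434 top n 45 [0.     0.0009 0.0351]
side ctr lid frame [0.5244 0.1264] diam 0.08610122666798448 z0 -0.21801554732183473 world [0.4651 0.3274 0.1222] 
  knob n 156 mid [0.0031 0.0037 0.0247] y range -0.009907602340382057 0.011568478381648567 zmax 0.03750395214462335 top n 59 [0.0016 0.0016 0.0355]
```

Rim radius 39 mm means the medium beaker is in the square. The medium lid (about 86 mm across) is on the peg nearest y=0.33. Next: a helper that turns a goal pose into tool-axis shifts.

```bash
cat >> h.py <<'E'
M=np.load("M.npy"); n=M[:,2]
RG=R.from_matrix(np.c_[M[:,0],-M[:,1],-M[:,2]])       # grasp orientation
def down(a):                                        # tool down, tool x at angle a (deg)
    a=np.radians(a);x=np.array([np.cos(a),np.sin(a),0]);z=np.array([0,0,-1.]);return R.from_matrix(np.c_[x,np.cross(z,x),z])
F=np.array([.4665,.3265,.1225])                     # lid flange-top centre
def chain(W,p=None,r=None):
    s=ctrl.get_state();p=s["eef_pos"] if p is None else np.array(p);r=R.from_quat(s["tcp_rot"]) if r is None else r
    for q,o in W:
        q=np.array(q);dr=(r.inv()*o).as_rotvec();print(np.round(r.inv().apply(q-p)*100,2).tolist(),np.round(dr,4).tolist(),"rows",np.ceil(max(np.linalg.norm(q-p)/.05,np.degrees(np.linalg.norm(dr))/8.59)))
        p,r=q,o
E
python3 - <<'E'
from h import *
r0=R.from_quat(ctrl.get_state()["tcp_rot"])
chain([([.183,-.65,.4],r0),([.48,-.36,.4],down(10)),([.48,0,.4],down(10)),([.43,.25,.36],down(22)),(F+.086*n,RG),(F+.006*n,RG)])
E
python3 -m crank '[[0,0,-17,0,0,0],[0,0,-17,0,0,0],[0,0,-17,0,0,0],[0,0,-17,0,0,0],[0,0,-17,0,0,0]]' 0.6
```

```text
[-0.03, 0.05, -16.99] [0.0, 0.0, 0.0] rows 4.0
[36.46, -19.85, 0.05] [-0.0021, -0.0002, 0.1003] rows 9.0
[6.25, -35.45, 0.0] [0.0, 0.0, 0.0] rows 8.0
[-0.58, -25.49, 4.0] [0.0, 0.0, -0.2094] rows 6.0
[1.32, -5.7, 16.71] [0.0017, 0.6109, -0.0052] rows 5.0
[0.0, -0.0, 8.0] [0.0, 0.0, 0.0] rows 2.0
time: 0.6
eef_pos: [0.1834, -0.6507, 0.407]
tcp_rot: [0.991, 0.137, -0.0, 0.005]
contact_force: [0.0, 0.3, -0.5]
opening: 0.597
finger_force: 0.0
```

```bash
python3 -m crank '[[36.5,-19.9,0,0,0,0.1],[36.5,-19.9,0,0,0,0.1],[36.5,-19.9,0,0,0,0.1],[36.5,-19.9,0,0,0,0.1],[36.5,-19.9,0,0,0,0.1],[36.5,-19.9,0,0,0,0.1],[36.5,-19.9,0,0,0,0.1],[36.5,-19.9,0,0,0,0.1],[36.5,-19.9,0,0,0,0.1],[36.5,-19.9,0,0,0,0.1]]' && python3 -m crank '[[6,-35.5,0,0,0,0],[6,-35.5,0,0,0,0],[6,-35.5,0,0,0,0],[6,-35.5,0,0,0,0],[6,-35.5,0,0,0,0],[6,-35.5,0,0,0,0],[6,-35.5,0,0,0,0],[6,-35.5,0,0,0,0],[6,-35.5,0,0,0,0]]'
python3 - <<'E'
from h import *
chain([([.43,.25,.36],down(22)),(F+.086*n,RG)])
E
```

```text
time: 1.6
eef_pos: [0.4814, -0.3572, 0.3989]
tcp_rot: [0.996, 0.089, -0.001, -0.001]
contact_force: [-0.3, -0.5, 0.9]
opening: 0.598
finger_force: 0.0
time: 2.5
eef_pos: [0.4775, 0.0008, 0.4006]
tcp_rot: [0.996, 0.088, -0.001, 0.0]
contact_force: [0.2, -1.1, 0.1]
opening: 0.601
finger_force: 0.0
[-0.31, -25.37, 4.04] [0.0004, 0.0013, -0.208] rows 6.0
[1.32, -5.7, 16.71] [0.0017, 0.6109, -0.0052] rows 5.0
```

```bash
python3 -m crank '[[-0.3,-25.4,4,0,0,-0.208],[-0.3,-25.4,4,0,0,-0.208],[-0.3,-25.4,4,0,0,-0.208],[-0.3,-25.4,4,0,0,-0.208],[-0.3,-25.4,4,0,0,-0.208],[-0.3,-25.4,4,0,0,-0.208],[-0.3,-25.4,4,0,0,-0.208]]' && python3 -m crank '[[1.3,-5.7,16.7,0,0.61,0],[1.3,-5.7,16.7,0,0.61,0],[1.3,-5.7,16.7,0,0.61,0],[1.3,-5.7,16.7,0,0.61,0],[1.3,-5.7,16.7,0,0.61,0],[1.3,-5.7,16.7,0,0.61,0],[1.3,-5.7,16.7,0,0.61,0],[1.3,-5.7,16.7,0,0.61,0]]'
python3 - <<'E'
from h import *
chain([(F+.086*n,RG),(F+.006*n,RG)]);print(ctrl.get_state()["qpos"])
p,d=ctrl.read_camera("side");cv2.imwrite("pics/s1.png",cv2.resize(p[200:380,180:420],None,fx=2.5,fy=2.5))
E
```

```text
time: 3.2
eef_pos: [0.4313, 0.2497, 0.3601]
tcp_rot: [0.982, 0.19, -0.001, 0.001]
contact_force: [0.0, -0.2, 0.2]
opening: 0.601
finger_force: 0.0
time: 4.0
eef_pos: [0.4242, 0.3078, 0.1973]
tcp_rot: [0.936, 0.18, 0.297, -0.057]
contact_force: [0.2, 0.8, -0.8]
opening: 0.602
finger_force: 0.0
[-0.5, -0.12, 0.18] [0.0055, -0.0029, -0.0073] rows 1.0
[0.0, -0.0, 8.0] [0.0, 0.0, 0.0] rows 2.0
[ 0.45480246 -0.31481338  2.32154784 -0.08629252  0.52398388  1.70636262]
```

View pics/s1.png

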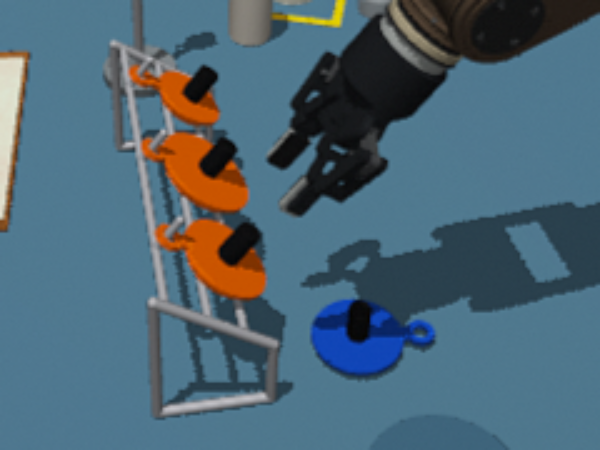

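The crop shows the open fingers at about (290,180), lined up with the axis of the near lid's knob (240,245). I go in on that line.

```bash
python3 -m crank '[[-0.5,-0.1,0.5,0.005,-0.003,-0.007],[-0.5,-0.1,1.5,0.005,-0.003,-0.007],[-0.5,-0.1,2.5,0.005,-0.003,-0.007],[-0.5,-0.1,3.5,0.005,-0.003,-0.007],[-0.5,-0.1,4.5,0.005,-0.003,-0.007],[-0.5,-0.1,5.5,0.005,-0.003,-0.007],[-0.5,-0.1,6.5,0.005,-0.003,-0.007],[-0.5,-0.1,7.4,0.005,-0.003,-0.007],[-0.5,-0.1,8.2,0.005,-0.003,-0.007],[-0.5,-0.1,8.2,0.005,-0.003,-0.007]]'
python3 - <<'E'
from h import *
chain([(F+.006*n,RG)])
a,b=[cv2.resize(ctrl.read_camera(c)[0][v:v+100,u:u+100],None,fx=4,fy=4) for c,u,v in(("side",220,250),("top",140,205))]
cv2.imwrite("pics/s2.png",np.hstack([a,b]))
E
```

```text
time: 5.05
eef_pos: [0.4608, 0.3251, 0.1229]
tcp_rot: [0.936, 0.186, 0.292, -0.058]
contact_force: [-0.8, -0.1, -0.2]
opening: 0.599
finger_force: 0.0
[0.45, 0.08, -0.23] [-0.001, 0.0059, 0.0016] rows 1.0
```

View pics/s2.png

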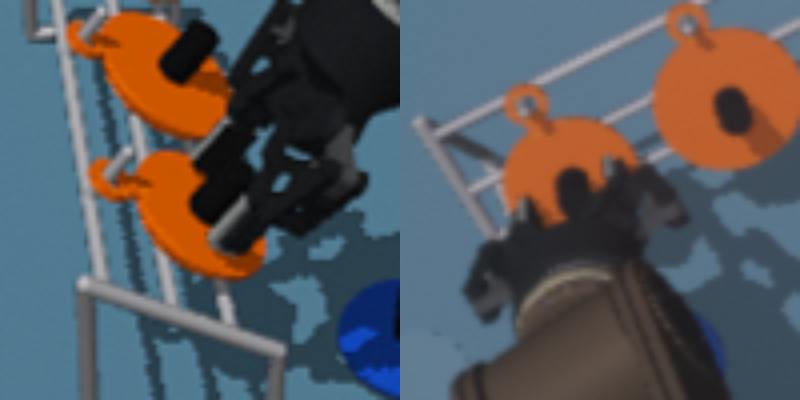

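The side crop (left) and top crop (right) show the fingers straddling the knob, which is at (215,195) and (573,185). I shift 4.5 mm up the slope, then grip.

```bash
python3 -m crank '[[0.45,0.1,-0.2,0,0.005,0],[0.45,0.1,-0.2,0,0.005,0],[0.45,0.1,-0.2,0,0.005,0]]' && python3 -m crank '[[0,0,0,0,0,0],[0,0,0,0,0,0],[0,0,0,0,0,0],[0,0,0,0,0,0],[0,0,0,0,0,0],[0,0,0,0,0,0],[0,0,0,0,0,0],[0,0,0,0,0,0]]' 0.1 50
python3 - <<'E'
from h import *
chain([(F+.006*n,RG)]);print(ctrl.get_state()["wrist_torque"])
E
```

```text
time: 5.45
eef_pos: [0.464, 0.3254, 0.1293]
tcp_rot: [0.935, 0.185, 0.296, -0.059]
contact_force: [-0.6, 0.1, 0.3]
opening: 0.599
finger_force: 0.0
time: 6.25
eef_pos: [0.4636, 0.3254, 0.1286]
tcp_rot: [0.935, 0.185, 0.296, -0.059]
contact_force: [-4.2, -1.4, 5.6]
opening: 0.242
finger_force: 48.7
[-0.1, 0.01, 0.08] [-0.0014, -0.0013, 0.0015] rows 1.0
[0.08162389 0.49350679 0.25456572]
```

Knob gripped. I draw it off along the peg.

```bash
python3 -m crank '[[0,0,-0.5,0,0,0],[0,0,-1,0,0,0],[0,0,-1.7,0,0,0],[0,0,-2.4,0,0,0],[0,0,-3.2,0,0,0],[0,0,-4,0,0,0],[0,0,-5,0,0,0],[0,0,-6,0,0,0],[0,0,-7,0,0,0],[0,0,-7,0,0,0]]'
python3 - <<'E'
from h import *
a,b=[cv2.resize(ctrl.read_camera(c)[0][v:v+130,u:u+130],None,fx=3,fy=3) for c,u,v in(("side",220,200),("top",140,195))]
cv2.imwrite("pics/s3.png",np.hstack([a,b]))
chain([([.43,.27,.34],down(10)),([.45,0.05,.36],down(-10)),([.46,-.2,.34],down(-30)),([.52,-.286,.24],down(-35))])
E
```

```text
time: 7.25
eef_pos: [0.4265, 0.3102, 0.1877]
tcp_rot: [0.935, 0.185, 0.297, -0.059]
contact_force: [0.4, -0.4, -0.9]
opening: 0.236
finger_force: 49.3
[7.87, 3.83, -13.26] [-0.0666, -0.6105, 0.21] rows 5.0
[-1.85, 22.01, -2.0] [0.0, 0.0, 0.3491] rows 5.0
[5.33, 24.45, 2.0] [0.0, 0.0, 0.3491] rows 6.0
[9.5, 4.45, 10.0] [0.0, 0.0, 0.0873] rows 3.0
```

View pics/s3.png

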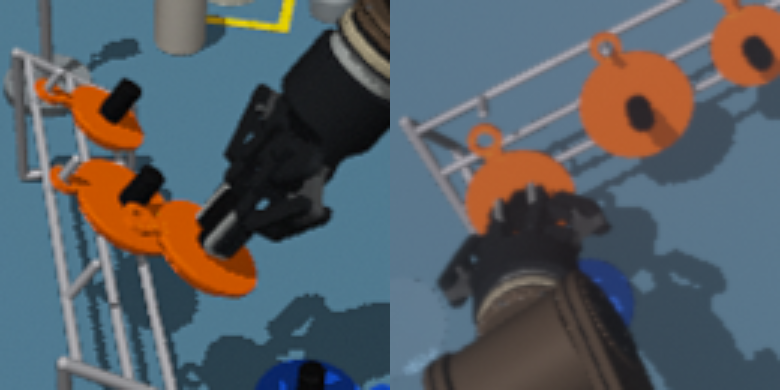

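The lid is off its peg and hangs straight in the grip, with its ear clear of the peg. The other two lids are undisturbed. Now lift, level and carry.

```bash
python3 -m crank '[[2.3,0,-3.2,0,0,0],[4.6,0,-6.4,0,0,0],[7,1,-10,-0.01,-0.1,0.035],[7.9,3.8,-13.3,-0.067,-0.61,0.21],[7.9,3.8,-13.3,-0.067,-0.61,0.21],[7.9,3.8,-13.3,-0.067,-0.61,0.21],[7.9,3.8,-13.3,-0.067,-0.61,0.21],[7.9,3.8,-13.3,-0.067,-0.61,0.21],[7.9,3.8,-13.3,-0.067,-0.61,0.21],[7.9,3.8,-13.3,-0.067,-0.61,0.21]]' && python3 -m crank '[[-0.4,4,-0.5,0,0,0.06],[-0.8,8,-1,0,0,0.13],[-1.2,12,-1.5,0,0,0.2],[-1.6,16,-2,0,0,0.27],[-1.8,20,-2,0,0,0.33],[-1.9,22,-2,0,0,0.35],[-1.9,22,-2,0,0,0.35]]'
python3 - <<'E'
from h import *
chain([([.46,-.2,.34],down(-30)),([.52,-.286,.24],down(-35))])
E
```

```text
time: 8.35
eef_pos: [0.4295, 0.2703, 0.3395]
tcp_rot: [0.996, 0.087, 0.0, 0.0]
contact_force: [-0.7, -0.5, -0.5]
opening: 0.242
finger_force: 49.3
time: 9.05
eef_pos: [0.4491, 0.0485, 0.3602]
tcp_rot: [0.996, -0.089, 0.001, 0.001]
contact_force: [0.5, 1.6, -1.3]
opening: 0.241
finger_force: 49.6
[5.5, 24.26, 2.06] [0.0008, -0.0017, 0.3444] rows 5.0
[9.5, 4.45, 10.0] [0.0, 0.0, 0.0873] rows 3.0
```

```bash
python3 -m crank '[[1,4,0.3,0,0,0.06],[2,8,0.6,0,0,0.12],[3,12,1,0,0,0.18],[4,16,1.4,0,0,0.24],[5,20,1.8,0,0,0.3],[5.5,24.3,2,0,0,0.344],[5.5,24.3,2,0,0,0.344]]' && python3 -m crank '[[3,1.5,2,0,0,0.03],[6,3,5,0,0,0.06],[9.5,4.4,8,0,0,0.087],[9.5,4.4,10,0,0,0.087],[9.5,4.4,10,0,0,0.087],[9.5,4.4,10,0,0,0.087],[9.5,4.4,10,0,0,0.087]]'
python3 - <<'E'
from h import *
np.set_printoptions(precision=4,suppress=True)
chain([([.52,-.286,.24],down(-35))])
for nm in("side","top"):
    im,d=ctrl.read_camera(nm);C=cloud(nm,d);h=cv2.cvtColor(im,cv2.COLOR_BGR2HSV)
    g=(cv2.inRange(h,(3,150,100),(16,255,255))>0)&(np.hypot(C[...,0]-.52,C[...,1]+.286)<.09)&(C[...,2]>.12)
    q=C[g];m=np.median(q,0)
    print(nm,g.sum(),"med",m)
    if g.sum()>100:
        s=q[abs(q[:,2]-np.median(q[:,2]))<.008];m=s.mean(0);v=np.linalg.svd(s-m)[2][2];print(" normal",v*np.sign(v[2]),"z",m[2],"xrange",q[:,:2].min(0),q[:,:2].max(0))
        # edge circle on disc, skip the ear direction (-35 deg)
        c0=np.array([.52,-.286])
        for _ in range(10):
            dv=s[:,:2]-c0;a=np.arctan2(dv[:,1],dv[:,0]);r=np.hypot(*dv.T);b=((a+np.pi)/.2618).astype(int)
            e=np.array([s[b==k][r[b==k].argmax(),:2] for k in np.unique(b) if abs(-np.pi+.2618*(k+.5)+.61)>.6]);e=e[np.hypot(*(e-c0).T)>.03]
            c0=circ(e)[:2]
        print(" circle",circ(e),len(e))
    w=C[(np.hypot(C[...,0]-.52,C[...,1]+.286)<.05)&(C[...,2]>.088)&(C[...,2]<.1)];print(" rim",len(w),circ(w) if len(w)>30 else"")
    cv2.imwrite(f"pics/{nm}4.png",im)
a,b=[cv2.resize(cv2.imread(f"pics/{c}4.png")[v:v+130,u:u+130],None,fx=3,fy=3) for c,u,v in(("side",230,100),("top",340,145))]
cv2.imwrite("pics/s4.png",np.hstack([a,b]))
E
```

```text
time: 9.75
eef_pos: [0.4607, -0.2011, 0.3394]
tcp_rot: [0.966, -0.259, -0.0, 0.001]
contact_force: [-0.4, 0.8, -1.7]
opening: 0.243
finger_force: 49.6
time: 10.45
eef_pos: [0.5227, -0.2832, 0.243]
tcp_rot: [0.955, -0.298, 0.002, 0.001]
contact_force: [0.5, -0.4, -0.6]
opening: 0.237
finger_force: 49.6
[-0.07, 0.39, 0.3] [0.0007, -0.0043, 0.0059] rows 1.0
side 265 med [ 0.5177 -0.2682  0.2363]
 normal [-0.0021  0.0036  1.    ] z 0.23613829219991922 xrange [ 0.4781 -0.3276] [ 0.5805 -0.2324]
 circle [ 0.5199 -0.2778  0.0422] 17
 rim 96 [ 0.5204 -0.2858  0.0392]
top 176 med [ 0.5203 -0.2495  0.2378]
 normal [-0.0157 -0.057   0.9982] z 0.23769208118117077 xrange [ 0.4933 -0.2651] [ 0.5541 -0.2371]
 circle [ 0.5216 -0.2743  0.0374] 9
 rim 49 [ 0.5199 -0.2862  0.0391]
```

View pics/s4.png

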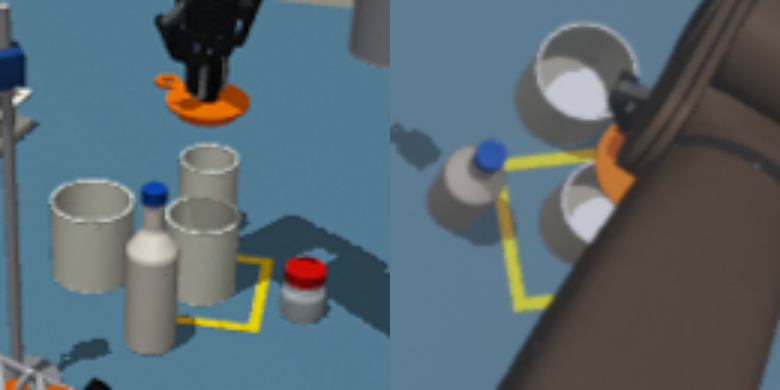

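The lid is held level above the beakers, at (205,100) in the side crop. The arm hides the top view. I settle and remeasure the lid centre with a fixed-radius fit.

```bash
python3 -m crank '[[0,0.3,0.3,0,-0.004,0.005],[0,0.3,0.3,0,-0.004,0.005],[0,0.3,0.3,0,-0.004,0.005],[0,0.3,0.3,0,-0.004,0.005]]'
cat >> h.py <<'E'
def lidfix(nm="side",zmin=.12,r=.0435,c=(.52,-.286)):
    im,d=ctrl.read_camera(nm);C=cloud(nm,d);h=cv2.cvtColor(im,cv2.COLOR_BGR2HSV)
    g=(cv2.inRange(h,(3,150,100),(16,255,255))>0)&(np.hypot(C[...,0]-c[0],C[...,1]-c[1])<.09)&(C[...,2]>zmin)
    s=C[g];s=s[abs(s[:,2]-np.median(s[:,2]))<.006];m=s.mean(0);v=np.linalg.svd(s-m)[2][2]
    hull=cv2.convexHull(s[:,:2].astype(np.float32))[:,0]
    # near-side edge only (facing the camera), ear left out
    c0=np.array(c)
    for _ in range(10):
        a=np.arctan2(*(hull-c0).T[::-1]);e=hull[(a>np.radians(10))&(a<np.radians(170))&(np.hypot(*(hull-c0).T)>.035)]
        c0=least_squares(lambda q:np.hypot(*(e-q).T)-r,c0,loss="soft_l1",f_scale=.002).x
    ear=s[np.hypot(*(s[:,:2]-c0).T)>.055].mean(0)
    print(nm,"lid centre",c0,len(e),"z",np.median(s[:,2]),"normal",v*np.sign(v[2]),"ear",ear,"ear angle",np.degrees(np.arctan2(*(ear[:2]-c0)[::-1])))
    return im,C
E
python3 - <<'E'
from h import *
np.set_printoptions(precision=4,suppress=True)
s=ctrl.get_state();print(s["eef_pos"],s["tcp_rot"])
lidfix()
E
```

```text
time: 10.95
eef_pos: [0.5201, -0.2865, 0.2374]
tcp_rot: [0.954, -0.301, -0.002, -0.0]
contact_force: [0.0, -0.2, -0.7]
opening: 0.242
finger_force: 49.6
[ 0.5201 -0.2865  0.2374] [ 0.9536 -0.3012 -0.0019 -0.0003]
side lid centre [ 0.5175 -0.2823] 10 z 0.23088350568084026 normal [0.009  0.0045 0.9999] ear [ 0.5699 -0.3188  0.2298] ear angle -34.86611568847591
```

```bash
python3 -m crank '[[0.2,0.1,2,0,0,0],[0.4,0.1,4,0,0,0],[0.4,0.1,6,0,0,0],[0.4,0.1,8,0,0,0],[0.4,0.1,9.5,0,0,0],[0.4,0.1,10.5,0,0,0],[0.4,0.1,11.2,0,0,0],[0.4,0.1,11.2,0,0,0],[0.4,0.1,11.2,0,0,0],[0.4,0.1,11.2,0,0,0]]'
python3 - <<'E'
from h import *
np.set_printoptions(precision=4,suppress=True)
im,C=lidfix(zmin=.1)
s=ctrl.get_state();print(s["eef_pos"],s["contact_force"])
w=C[(np.hypot(C[...,0]-.52,C[...,1]+.286)<.05)&(C[...,2]>.085)&(C[...,2]<.1)];print("rim",len(w),circ(w))
cv2.imwrite("pics/s5.png",cv2.resize(im[110:210,240:370],None,fx=6,fy=6))
E
```

```text
time: 12.0
eef_pos: [0.523, -0.2898, 0.1265]
tcp_rot: [0.954, -0.301, -0.001, 0.0]
contact_force: [-0.1, -1.0, 0.1]
opening: 0.241
finger_force: 49.6
side lid centre [ 0.5214 -0.2839] 9 z 0.11975077810001777 normal [0.0036 0.0021 1.    ] ear [ 0.5731 -0.3235  0.1187] ear angle -37.40679114756436
[ 0.523  -0.2898  0.1264] [-0.0999 -0.5065 -0.838 ]
rim 79 [ 0.521  -0.2848  0.0389]
```

View pics/s5.png

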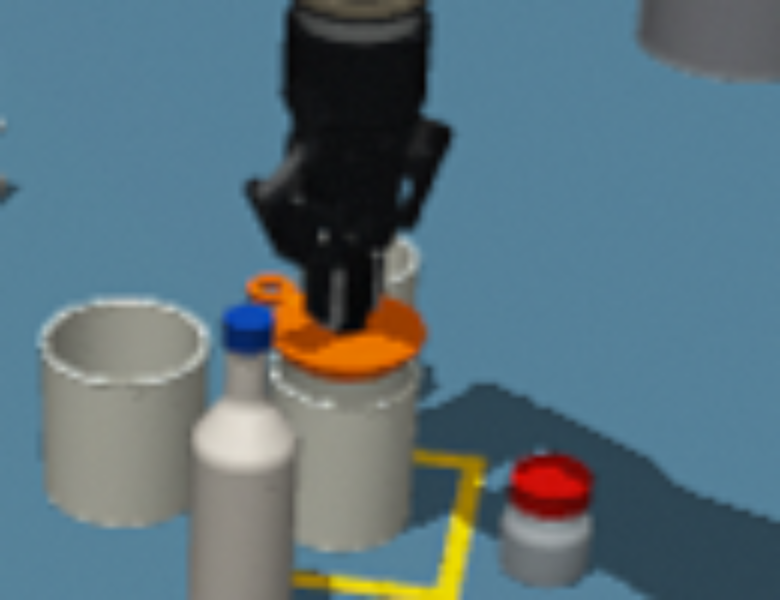

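The lid's front edge, at (350,375), sits over the rim at (345,400), and its ear is free of the bottle and beakers. The fits agree to within about 2 mm, so I lower gently while watching the force.

```bash
python3 -m crank '[[0,0,0.3,0,0,0],[0,0,0.6,0,0,0],[0,0,0.9,0,0,0],[0,0,1.1,0,0,0],[0,0,1.3,0,0,0],[0,0,1.4,0,0,0],[0,0,1.4,0,0,0]]'
python3 - <<'E'
from h import *
np.set_printoptions(precision=4,suppress=True)
s=ctrl.get_state();print(s["eef_pos"],s["contact_force"],s["wrist_torque"])
im,C=lidfix(zmin=.097)
E
```

```text
time: 12.75
eef_pos: [0.5223, -0.2893, 0.1111]
tcp_rot: [0.954, -0.301, -0.002, -0.0]
contact_force: [-0.0, -0.3, -1.3]
opening: 0.243
finger_force: 49.6
[ 0.5223 -0.2893  0.1111] [-0.0125 -0.306  -1.3333] [-0.0413  0.0349  0.0226]
side lid centre [ 0.5198 -0.2851] 9 z 0.10439207562367564 normal [0.0112 0.0023 0.9999] ear [ 0.5674 -0.3295  0.1033] ear angle -43.00976968827762
```

The plug is inside the mouth without contact. Next, the last 4–5 mm.

```bash
python3 -m crank '[[0,0,0.1,0,0,0],[0,0,0.2,0,0,0],[0,0,0.3,0,0,0],[0,0,0.35,0,0,0],[0,0,0.4,0,0,0],[0,0,0.4,0,0,0]]'; python3 -m crank '[[0,0,0.05,0,0,0],[0,0,0.1,0,0,0],[0,0,0.1,0,0,0]]'
```

```text
time: 13.4
eef_pos: [0.5223, -0.2893, 0.1072]
tcp_rot: [0.954, -0.301, -0.002, -0.0]
contact_force: [-0.3, -0.4, -0.6]
opening: 0.238
finger_force: 49.6
time: 13.7
eef_pos: [0.5223, -0.2893, 0.1062]
tcp_rot: [0.954, -0.301, -0.002, -0.0]
contact_force: [0.6, -0.4, -1.7]
opening: 0.243
finger_force: 49.6
```

```bash
python3 -m crank '[[0,0,0.05,0,0,0],[0,0,0.1,0,0,0],[0,0,0.1,0,0,0]]'; python3 -m crank '[[0,0,0.05,0,0,0],[0,0,0.1,0,0,0],[0,0,0.1,0,0,0]]'
```

```text
time: 14.0
eef_pos: [0.5224, -0.2893, 0.1053]
tcp_rot: [0.954, -0.301, -0.002, -0.0]
contact_force: [0.3, -0.4, -1.1]
opening: 0.239
finger_force: 49.6
time: 14.3
eef_pos: [0.5226, -0.2895, 0.1052]
tcp_rot: [0.954, -0.301, -0.002, -0.0]
contact_force: [-1.5, 1.3, 4.0]
opening: 0.242
finger_force: 50.1
```

Contact at 4 N, at the seating height. I release and withdraw straight up.

```bash
python3 -m crank '[[0,0,0,0,0,0],[0,0,0,0,0,0],[0,0,0,0,0,0],[0,0,0,0,0,0],[0,0,0,0,0,0]]' 0.55; python3 -m crank '[[0,0,-0.5,0,0,0],[0,0,-1.5,0,0,0],[0,0,-3,0,0,0],[0,0,-5,0,0,0],[0,0,-8,0,0,0],[0,0,-12,0,0,0],[0,0,-16,0,0,0],[0,0,-20,0,0,0],[0,0,-20,0,0,0]]'
python3 - <<'E'
from h import *
np.set_printoptions(precision=4,suppress=True)
im,C=lidfix(zmin=.085)
w=C[(np.hypot(C[...,0]-.6452,C[...,1]+.2853)<.055)&(C[...,2]>.085)&(C[...,2]<.1)];print("back rim",circ(w))
a=cv2.resize(im[120:220,240:340],None,fx=4,fy=4);b=cv2.resize(im[210:340,210:340],(400,400));cv2.imwrite("pics/s6.png",np.hstack([a,b]))
E
```

```text
time: 14.8
eef_pos: [0.5223, -0.2893, 0.1041]
tcp_rot: [0.954, -0.301, -0.002, -0.0]
contact_force: [0.6, -0.2, -0.2]
opening: 0.549
finger_force: 0.0
time: 15.7
eef_pos: [0.5256, -0.2915, 0.3148]
tcp_rot: [0.954, -0.301, 0.006, 0.003]
contact_force: [-0.8, 0.1, 0.1]
opening: 0.55
finger_force: 0.0
side lid centre [ 0.5204 -0.2827] 7 z 0.09888950875797853 normal [ 0.0046 -0.0049  1.    ] ear [ 0.5631 -0.3245  0.0977] ear angle -44.379101057623416
back rim [ 0.6462 -0.2848  0.0452]
```

View pics/s6.png

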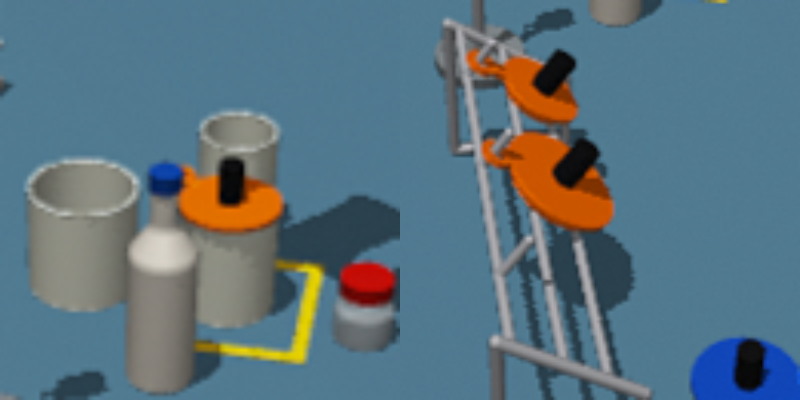

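The lid sits level on the square's beaker, centred at (232,200) with its top at 0.099 m against about 0.100 expected. The other two lids still hang, the bystanders have not moved, and the robot is clear.

```bash
python3 -c "
from plant import ctrl
print(ctrl.sign_off())"
```

```text
the job is handed in; nothing more can be done
None
```

I set the medium lid level and fully down on the medium beaker in the yellow square and handed the job in at about 16 s; in the last picture the other two lids still hung and the beakers, jar and wash bottle looked unmoved.

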